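# Mirror the setting-out row from one rack to the other

### The arm

A 7-joint arm with a two-finger parallel gripper is mounted at the origin on a cart in front of the work surface, level with it; the furniture and walls round the work are solid. World frame = base frame: x ahead of the robot, y to its left, z up, the work surface at z = 0. Lengths are in m, angles in rad, forces in N, time in s.
With the tool pointing down it reaches from about 0.4 to 0.85 m from the base axis. Payload 10.4 kg.
Tool frame: the origin (TCP) lies between the finger pads; the fingertips stand 11 mm ahead of it and the grasp point (between the pads) lies 8 mm behind it; z points along the fingers, y is the direction in which the jaws open and shut (so a half turn about z gives the same grasp; the last joint's range is limited). The gripper opens to 87 mm and grips with 3 to 60 N. Pads are 19 mm wide; open, the fingers measure 117 mm over their backs; the gripper's body (75 mm by 190 mm) begins 51 mm behind the grasp point.
Start: joints at [1.298, 0.332, -0.065, 1.46, 0.022, 1.35, -0.088], TCP at [0.155, -0.606, 0.234] pointing down, gripper open.
Joint ranges: [-2.6, 2.6], [-0.5, 2.12], [-1.47, 1.34], [0.16, 2.42], [-1.27, 4.41], [0.06, 2.06], [-2.6, 2.6]. Speed limits (rad/s): [2.22, 2.22, 2.79, 2.79, 3.14, 3.14, 3.14].

### API

Orientations are given as a unit quaternion [x, y, z, w].
In Python, from bench import r, eyes gives the robot as it stands.
- The arm moves only by the shell command python3 -m inch 'ROWS' [FORCE]. ROWS is a JSON object of lists of equal length, an entry for each row: "translation": the shift along the world's x, y, z scaled (see below), a list of three; "rot": the turn, a rotation vector about the world's x, y, z scaled (see below), a list of three; "jaw": the finger opening in mm, from 0 to 87. In form: {"translation": [[tx, ty, tz], ...], "rot": [[ax, ay, az], ...], "jaw": [jaw, ...]}. A call has 1 to 20 rows; each row is the pose to reach, as a shift and turn from the pose measured when the call began; what a row does not reach only later rows make up. The controller multiplies each number of a shift by 100 mm and each number of a turn by 60 degrees. A row lasts 1/10 s, in which the tool goes at most 50 mm and 8.59 degrees, less where a joint would pass 70% of its speed; a pose out of reach is approached as far as the arm can. A call with a number of a shift or a turn outside -1 to 1 is refused whole. A call with a gripper value outside its range is refused whole. The fingers move at their own pace and stop on an object; FORCE is the grip in N (left out, the last holds). Time passes only in rows, so rows that repeat a pose let the fingers close. It gives the time, the measured TCP pose, the force and the opening at its end, in the units of the state.
- r.read_state(): the state, without advancing time (a new reading comes with each control period).
- eyes.camera(name): name is "scene" or "top" or "wrist"; returns the picture (480x640x3 uint8, blue, green, red); there is no depth.
- eyes.calibration(name): a dict with "fx", "fy", "cx", "cy" (pixels), "distortion" ([k1, k2, p1, p2, k3] as OpenCV has them; the pictures are not rectified), "R" (3x3) and "t" (3): a world point X has camera coordinates R X + t; the wrist camera has in their place "hand_eye" (4x4, takes a point from camera to tool coordinates, whose origin is the TCP and whose axes are the flange's). Camera axes: x right, y down, z forward; pixel columns grow to the right and rows downward; lengths in m; the calibration is good to about 2 mm. A picture is of the moment at which its call begins: read the wrist's pose just before it. calibration takes no time and is no camera call.
- r.close_job(): hands the job in, once; it reports no verdict.
The state is a dict: "time": time; "joint_positions": joint angles; "joint_vel": joint speeds; "joint_torque": joint torques, N m; "ee_pos": TCP position; "eef_rot": TCP orientation; "ft_force": force on the tool from outside, world axes, zero at the start; "torque": the same for the moment, N m; "width": finger opening in m.
Only numpy, scipy, OpenCV 4.12 (cv2) and the standard library are available. Lean on these libraries where they do the work, as an engineer would, in place of code of your own. Each camera call takes 0.05 s, during which the arm holds its last target. There are 200 camera calls.

### The job

The four things on the full rack were set out, left to right, for a left-handed colleague: set them out on the empty rack in the reverse order, so that the thing now at the far left ends at the far right, and so on along the row. Stand each one upright in the middle of its cork pad, with the steel block lying squarely across the rack as it does now, and let go of everything.

Things in the scene. Friction and masses are not known exactly. Their poses are not given: they have to be found in the camera images.
- loupe_mid (a point): black eyepiece loupe, a short upright cylinder 40 mm in diameter and 34 mm high; loose. The point is its centre, half-way up; its z axis points up. Its yaw is of no account.
- tin_can_mid (a point): pale grey lidded tin, an upright cylinder 57 mm in diameter and 49 mm high, closed and rigid; loose. The point is its centre, half-way up; its z axis points up. Its yaw is of no account.
- clear_tape_mid (a point): small beige roll of tape lying flat, 55 mm in diameter and 18 mm high; loose. The point is its centre, half-way up; its z axis points up. Its yaw is of no account.
- gauge_block_mid (a point): ground steel set-up block with three dark holes in its top, 25 mm wide (its x) by 75 mm long (its y) by 25 mm high; it starts lying across the rack, its long axis along the rack's x within 0.1 rad; loose. The point is its centre, half-way up; its z axis points up.
- full_rack: The rack, left or right, that holds the row at the start: plywood board 90 (x) by 322 (y) by 12 mm, fixed, with 24 mm high, 6 mm thick cheeks at its ends and four 60 mm square, 3 mm thick cork pads at its y = +111, +37, -37, -111 mm, x = 0; things stand 15 mm above the bench. Origin under its centre at bench height; +y to the robot's left and +x ahead within 0.35 rad.
- empty_rack: The like rack, empty, that is to receive the row: plywood board 90 (x) by 322 (y) by 12 mm, fixed, with 24 mm high, 6 mm thick cheeks at its ends and four 60 mm square, 3 mm thick cork pads at its y = +111, +37, -37, -111 mm, x = 0; things stand 15 mm above the bench. Origin under its centre at bench height; +y to the robot's left and +x ahead within 0.35 rad.
- pad_loupe: The fixed cork pad of the full rack, 60 x 60 x 3 mm, on which the loupe stands at the start (origin: centre of its underside). It stays there and so shows which place of the row this thing came from.
- pad_tin_can: The fixed cork pad of the full rack, 60 x 60 x 3 mm, on which the tin can stands at the start (origin: centre of its underside). It stays there and so shows which place of the row this thing came from.
- pad_clear_tape: The fixed cork pad of the full rack, 60 x 60 x 3 mm, on which the clear tape stands at the start (origin: centre of its underside). It stays there and so shows which place of the row this thing came from.
- pad_gauge_block: The fixed cork pad of the full rack, 60 x 60 x 3 mm, on which the gauge block stands at the start (origin: centre of its underside). It stays there and so shows which place of the row this thing came from.
Mind the look-alikes: they are no part of the job. Leave any pink or turquoise look-alike of the part that bears clear_tape_mid alone.

How it is judged:
By the outcome, as a careful person would: the job done as asked, in the order asked, and still so for the second after the job is handed in, with the robot touching nothing.
It also fails if it takes over 102 s, if anything falls off the work surface, if the arm or the gripper's body presses on something with over 40 N, if the wrist force passes 120 N, or if a joint passes its speed limit or range.

## Working session

There is one attempt and no reset: what is moved stays moved. The work goes in short steps, Python scripts to look and compute and a shell command to move; the robot and the scene stay as the last step left them, time stands still between calls to the robot, and variables do not carry over. Pictures are saved under pics/ and viewed, about 12 in all and at most 16, crops included, and the job is handed in when it is done.

```bash
ls; mkdir -p pics; python3 - <<'E'
from bench import r, eyes
import cv2
print(r.read_state())
for n in("scene","top"):
    cv2.imwrite(f"pics/{n}0.png",eyes.camera(n)); print(n,eyes.calibration(n))
print(eyes.calibration("wrist"))
E
```

```text
pics
{'time': 0.0, 'joint_positions': array([ 1.29840241,  0.33288011, -0.06470713,  1.46099459,  0.02161858,
        1.3498922 , -0.08847479]), 'joint_vel': array([-0.00050263,  0.00061308,  0.00045826, -0.00198695, -0.00061177,
        0.00018388,  0.0003213 ]), 'joint_torque': array([ 1.19652213e-03, -6.23260117e+01,  2.51956517e-02, -3.89889908e+01,
       -6.13663718e-02,  3.97461955e-02,  1.69077803e-04]), 'ee_pos': array([ 0.15439711, -0.6052226 ,  0.23272338]), 'eef_rot': array([ 9.92206615e-01,  1.24601310e-01, -1.34544851e-04, -7.26634968e-04]), 'ft_force': array([-1.22098554, -0.12784949, -0.27157927]), 'torque': array([0.01083816, 0.00050367, 0.00154821]), 'width': 0.08710365992911047}
scene {'fx': 451.43146749631285, 'fy': 451.43146749631285, 'cx': 316.13204497454143, 'cy': 237.48379863263057, 'distortion': array([-0.0498074,  0.       ,  0.       ,  0.       ,  0.       ]), 'R': array([[-0.83018502, -0.55735632,  0.01211462],
       [-0.2931647 ,  0.41798064, -0.85985269],
       [ 0.47418065, -0.7173884 , -0.51039846]]), 't': array([0.4695034 , 0.19214906, 0.95467896])
[... 241 characters left out ...]
03464],
       [-0.99768636,  0.01576862, -0.06613083],
       [ 0.06604199, -0.00609012, -0.99779826]]), 't': array([0.05708901, 0.51326509, 1.22873021])}
{'fx': 332.01603593388216, 'fy': 332.01603593388216, 'cx': 315.7923615601844, 'cy': 240.0720892195471, 'distortion': array([-0.02043763,  0.        ,  0.        ,  0.        ,  0.        ]), 'hand_eye': array([[ 4.82724934e-04, -9.62570078e-01, -2.71032492e-01,
         7.46995089e-02],
       [ 9.99999849e-01,  3.93970523e-04,  3.81875339e-04,
         1.45092500e-03],
       [-2.60802962e-04, -2.71032636e-01,  9.62570123e-01,
        -1.52016324e-01],
       [ 0.00000000e+00,  0.00000000e+00,  0.00000000e+00,
         1.00000000e+00]])}
```

View pics/top0.png

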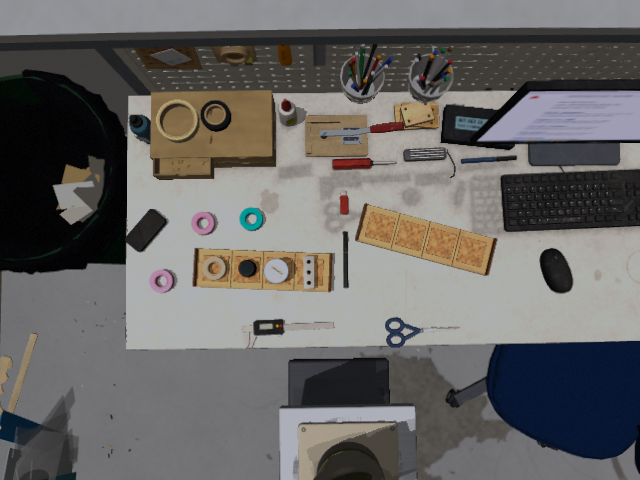

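View pics/scene0.png

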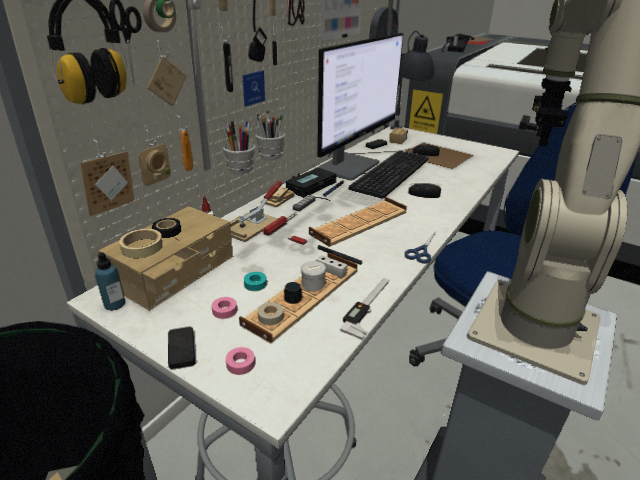

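Top view: the full rack at about (263,270) holds tape (215,268), loupe (248,268), tin (277,270) and block (309,271), left to right. The empty rack is at about (426,239), tilted. The pink and turquoise rings are decoys. The scene view agrees.

```bash
cat > h.py <<'E'
import cv2, numpy as np
from bench import r, eyes
from scipy.spatial.transform import Rotation as Ro
def cam(name, st=None):
    c=eyes.calibration(name)
    K=np.array([[c["fx"],0,c["cx"]],[0,c["fy"],c["cy"]],[0,0,1]])
    if "R" in c: R,t=c["R"],c["t"]
    else:
        T=np.eye(4);T[:3,:3]=Ro.from_quat(st["eef_rot"]).as_matrix();T[:3,3]=st["ee_pos"]
        M=np.linalg.inv(T@c["hand_eye"]);R,t=M[:3,:3],M[:3,3]
    return K,c["distortion"],R,t
def ray(C,px,z):
    K,d,R,t=C
    u=cv2.undistortPoints(np.float64(px).reshape(-1,1,2),K,d).reshape(-1,2)
    D=np.c_[u,np.ones(len(u))]@R; o=-R.T@t
    return o+D*((z-o[2])/D[:,2])[:,None]
def proj(C,X):
    K,d,R,t=C
    return cv2.projectPoints(np.float64(X).reshape(-1,1,3),cv2.Rodrigues(R)[0],t,K,d)[0].reshape(-1,2)
E
python3 - <<'E'
from h import *
im=cv2.imread("pics/top0.png");C=cam("top")
hsv=cv2.cvtColor(im,cv2.COLOR_BGR2HSV)
m=cv2.inRange(hsv,(5,60,80),(25,255,255))
m=cv2.morphologyEx(m,cv2.MORPH_CLOSE,np.ones((5,5)))
for n,(a,b,c,d) in dict(full=(185,240,345,300),empty=(350,200,505,280)).items():
    s=np.zeros_like(m);s[b:d,a:c]=m[b:d,a:c]
    k=max(cv2.findContours(s,0,2)[0],key=cv2.contourArea)
    w=ray(C,k.reshape(-1,2),0.012)[:,:2].astype(np.float32)
    rc=cv2.minAreaRect(w);print(n,rc,cv2.boundingRect(k))
    q=cv2.boxPoints(rc); print(np.round(q,3).tolist())
a=cv2.resize(im[235:305,185:345],None,fx=5,fy=5,interpolation=2)[:, :800]
b=cv2.resize(im[200:280,350:505],None,fx=5,fy=5,interpolation=2)
b=cv2.copyMakeBorder(b,0,0,0,800-b.shape[1],0);cv2.imwrite("pics/crop0.png",np.vstack([a,b])[:750])
E
```

```text
full ((0.4715116620063782, 0.1951066255569458), (0.32015717029571533, 0.0902533158659935), 86.7995834350586) (193, 248, 138, 44)
[[0.4180000126361847, 0.03799999877810478], [0.5080000162124634, 0.032999999821186066], [0.5260000228881836, 0.35199999809265137], [0.4350000023841858, 0.3569999933242798]]
empty ((0.5370138883590698, -0.19264456629753113), (0.32335153222084045, 0.09135542809963226), 74.17803192138672) (356, 204, 141, 71)
[[0.4490000009536743, -0.335999995470047], [0.5370000004768372, -0.3610000014305115], [0.625, -0.05000000074505806], [0.5370000004768372, -0.02500000037252903]]
```

View pics/crop0.png

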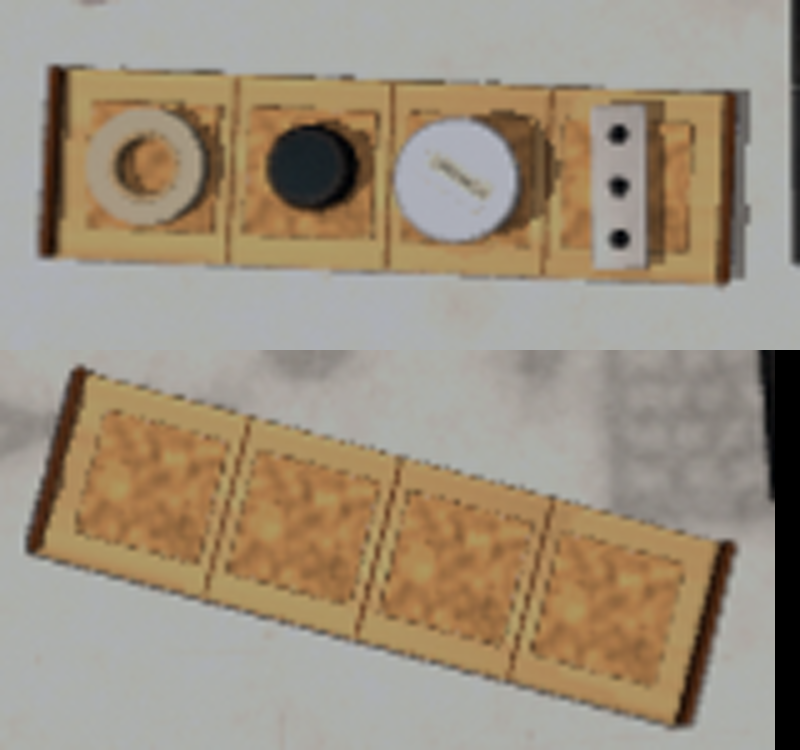

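The crop confirms the order: tape, loupe, tin, block. I'll measure the object positions and start moving towards the racks.

```bash
python3 - <<'E'
from h import *
C=cam("top")
f=lambda a:np.array(a)/5+[185,235]
c=np.array([.4715,.1951]);psi=-.054;yh=np.array([-np.sin(psi),np.cos(psi)])
for n,p,z,o in [("tape",(147,165),.033,111),("loupe",(310,167),.049,37),("tin",(457,180),.064,-37),("block",(619,186),.04,-111)]:
    print(n,ray(C,f(p),z)[0].round(4),"pad",(c+yh*o/1e3).round(4))
h=ray(C,[f((619,133)),f((620,238))],.04);d=h[0]-h[1];print("block yaw",np.arctan2(d[1],d[0]))
E
python3 -m inch '{"translation":[[0.6,1,0],[0.6,1,0],[0.6,1,0]],"rot":[[0,0,0.2],[0,0,0.2],[0,0,0.2]],"jaw":[87,87,87]}'
python3 -m inch '{"translation":[[0.8,1,0],[0.8,1,0],[0.8,1,0]],"rot":[[0,0,0.2],[0,0,0.2],[0,0,0.2]],"jaw":[87,87,87]}'
python3 -m inch '{"translation":[[0.8,1,0],[0.8,1,0],[0.8,1,0]],"rot":[[0,0,0.2],[0,0,0.2],[0,0,0.2]],"jaw":[87,87,87]}'
```

```text
tape [0.4761 0.3017 0.033 ] pad [0.4775 0.3059]
loupe [0.4735 0.2242 0.049 ] pad [0.4735 0.232 ]
tin [0.4661 0.1561 0.064 ] pad [0.4695 0.1582]
block [0.4629 0.0839 0.04  ] pad [0.4655 0.0843]
block yaw -0.00484276610628402
time: 0.4
ee_pos: [0.2177, -0.5013, 0.2327]
eef_rot: [0.973, 0.231, 0.0, -0.001]
ft_force: [1.2, 0.3, 0.3]
width: 0.0871
time: 0.7
ee_pos: [0.2996, -0.3986, 0.2326]
eef_rot: [0.943, 0.334, 0.0, -0.001]
ft_force: [-0.3, 0.1, -0.1]
width: 0.0873
time: 1.0
ee_pos: [0.3815, -0.2954, 0.2326]
eef_rot: [0.902, 0.433, 0.0, -0.002]
ft_force: [0.9, -0.2, 0.0]
width: 0.0869
```

```bash

python3 -m inch '{"translation":[[0.8,1,0],[0.8,1,0],[0.8,1,0]],"rot":[[0,0,0.2],[0,0,0.2],[0,0,0.2]],"jaw":[87,87,87]}'
python3 -m inch '{"translation":[[0,0.9,0],[0,0.9,0],[0,0.9,0]],"rot":[[0,0,0.2],[0,0,0.2],[0,0,0.2]],"jaw":[87,87,87]}'
python3 -m inch '{"translation":[[0,1,0],[0,1,0],[0,1,0]],"rot":[[0,0,0.2],[0,0,0.2],[0,0,0.2]],"jaw":[87,87,87]}'
python3 -m inch '{"translation":[[0,0.9,0],[0,0.9,0],[0,0.9,0],[0,0.9,0]],"rot":[[0,0,0.05],[0,0,0.05],[0,0,0.05],[0,0,0.05]],"jaw":[87,87,87,87]}'
cat > w.py <<'E'
import sys
from h import *
st=r.read_state();im=eyes.camera("wrist");C=cam("wrist",st)
cv2.imwrite(f"pics/{sys.argv[1]}.png",im)
np.savez(f"pics/{sys.argv[1]}.npz",**{k:st[k] for k in("ee_pos","eef_rot")})
R=Ro.from_quat(st["eef_rot"]).as_matrix()
print(st["time"],st["ee_pos"].round(4),"yaw",np.arctan2(R[1,0],R[0,0]).round(4),st["width"])
E
python3 w.py w1
```

```text
time: 1.3
ee_pos: [0.4632, -0.1921, 0.2327]
eef_rot: [0.85, 0.527, 0.001, -0.002]
ft_force: [-0.2, -0.1, -0.1]
width: 0.0869
time: 1.6
ee_pos: [0.4636, -0.096, 0.2329]
eef_rot: [0.787, 0.617, 0.001, -0.002]
ft_force: [-0.1, -0.6, -0.4]
width: 0.0866
time: 1.9
ee_pos: [0.4634, 0.0095, 0.2333]
eef_rot: [0.715, 0.699, 0.001, -0.002]
ft_force: [1.0, 0.1, 0.5]
width: 0.0872
time: 2.3
ee_pos: [0.4634, 0.0996, 0.2331]
eef_rot: [0.697, 0.717, 0.001, -0.002]
ft_force: [-0.2, -0.8, -0.2]
width: 0.0869
2.3 [0.4634 0.0996 0.2331] yaw 1.6003 0.08685531980164149
```

View pics/w1.png

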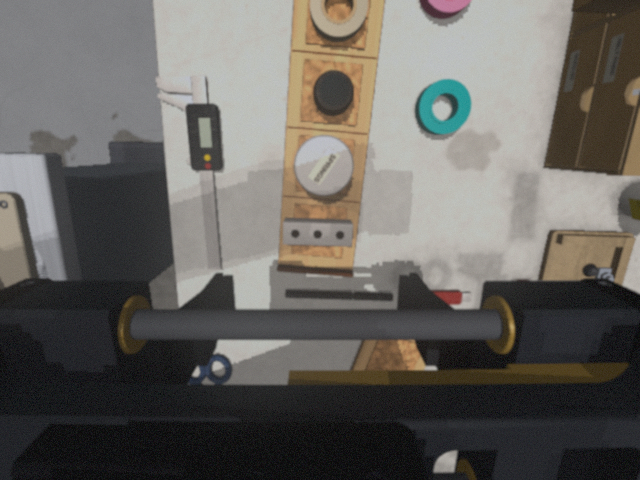

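The wrist view shows block holes at (295,234), (318,234) and (341,235), tin top at (324,166), loupe at (334,91), tape at (339,10).

```bash
python3 - <<'E'
from h import *
st=np.load("pics/w1.npz");C=cam("wrist",st)
for n,p,z in [("tape",(339,10),.033),("loupe",(334,90),.049),("tin",(324,166),.064),("block",(317.5,234),.04),("h1",(294.5,234),.04),("h3",(341,235),.04)]:
    print(n,ray(C,p,z)[0].round(4))
# rack corners and empty rack left corners not visible
im=cv2.imread("pics/w1.png")
hsv=cv2.cvtColor(im,cv2.COLOR_BGR2HSV);m=cv2.inRange(hsv,(0,0,120),(180,60,255))
s=np.zeros_like(m);s[212:252,278:358]=m[212:252,278:358]
s=cv2.morphologyEx(s,cv2.MORPH_OPEN,np.ones((3,3)))
k=max(cv2.findContours(s,0,2)[0],key=cv2.contourArea);print(cv2.minAreaRect(k),cv2.boundingRect(k))
w=ray(C,k.reshape(-1,2),.04)[:,:2].astype(np.float32);print(cv2.minAreaRect(w))
E
```

```text
tape [0.4796 0.2974 0.033 ]
loupe [0.4773 0.2253 0.049 ]
tin [0.4701 0.1559 0.064 ]
block [0.4663 0.0831 0.04  ]
h1 [0.4416 0.0823 0.04  ]
h3 [0.4916 0.0827 0.04  ]
((317.3731689453125, 233.55853271484375), (69.49732208251953, 23.082481384277344), 1.7899105548858643) (283, 221, 70, 26)
((0.4663677215576172, 0.08342437446117401), (0.02558046206831932, 0.07445192337036133), 89.90172576904297)
```

```bash

python3 -m inch '{"translation":[[0.02,-0.16,-0.5],[0.02,-0.16,-1],[0.02,-0.16,-1],[0.02,-0.16,-1]],"rot":[[0,0,-0.025],[0,0,-0.025],[0,0,-0.025],[0,0,-0.025]],"jaw":[87,87,87,87]}'
python3 -m inch '{"translation":[[0,0,-0.4],[0,0,-0.8],[0,0,-0.8],[0,0,-0.8]],"rot":[[0,0,0],[0,0,0],[0,0,0],[0,0,0]],"jaw":[87,87,87,87]}'
python3 w.py w2; python3 - <<'E'
from h import *
C=cam("scene");im=eyes.camera("scene")
x,y=proj(C,[.466,.083,.05])[0].astype(int);print(x,y)
a=im[y-90:y+90,x-120:x+120];w=cv2.imread("pics/w2.png")
cv2.imwrite("pics/v2.png",np.vstack([cv2.resize(a,(533,400)),cv2.resize(w,(533,400))])[:600])
E
```

```text
time: 2.75
ee_pos: [0.4653, 0.0816, 0.1333]
eef_rot: [0.707, 0.707, 0.0, -0.003]
ft_force: [1.0, 0.7, 1.9]
width: 0.0869
time: 3.15
ee_pos: [0.4666, 0.0819, 0.0557]
eef_rot: [0.707, 0.707, 0.001, -0.003]
ft_force: [-0.3, -0.2, 0.4]
width: 0.0869
3.15 [0.4666 0.0819 0.0557] yaw 1.5705 0.08691293517886169
331 257
```

View pics/v2.png

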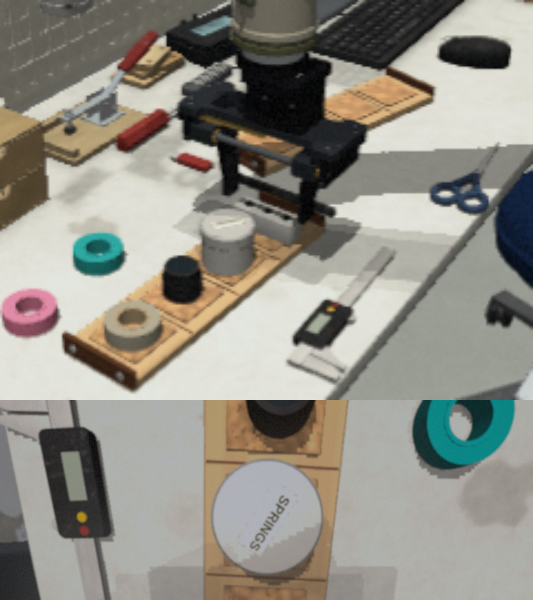

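The fingers straddle the block, ends clear. Go down and close.

```bash

python3 -m inch '{"translation":[[0,0.012,-0.12],[0,0.012,-0.25],[0,0.012,-0.25]],"rot":[[0,0,0],[0,0,0],[0,0,0]],"jaw":[87,87,87]}'
python3 -m inch '{"translation":[[0,0,0],[0,0,0],[0,0,0],[0,0,0],[0,0,0],[0,0,0]],"rot":[[0,0,0],[0,0,0],[0,0,0],[0,0,0],[0,0,0],[0,0,0]],"jaw":[70,60,60,60,60,60]}' 35
```

```text
time: 3.55
ee_pos: [0.4665, 0.0829, 0.0299]
eef_rot: [0.707, 0.707, 0.001, -0.002]
ft_force: [-0.0, 0.6, 1.1]
width: 0.0871
time: 4.15
ee_pos: [0.4663, 0.0829, 0.0299]
eef_rot: [0.707, 0.707, 0.001, -0.002]
ft_force: [-1.1, 1.2, -1.0]
width: 0.0748
```

```bash

python3 -m inch '{"translation":[[0,0,0.4],[0,0,0.8],[0,0,1],[0,0,1]],"rot":[[0,0,0],[0,0,0],[0,0,0],[0,0,0]],"jaw":[60,60,60,60]}'
python3 -m inch '{"translation":[[0.1,-0.5,0.35],[0.3,-1,0.7],[0.3,-1,0.7],[0.3,-1,0.7]],"rot":[[0,0,-0.1],[0,0,-0.13],[0,0,-0.13],[0,0,-0.13]],"jaw":[60,60,60,60]}'
python3 -m inch '{"translation":[[0.1,-0.5,0],[0.3,-1,0],[0.3,-1,0]],"rot":[[0,0,-0.1],[0,0,-0.133],[0,0,-0.133]],"jaw":[60,60,60]}'
python3 -m inch '{"translation":[[0,-0.5,0],[0,-1,0],[0,-1,0],[0,-1,0]],"rot":[[0,0,0],[0,0,0],[0,0,0],[0,0,0]],"jaw":[60,60,60,60]}'
python3 w.py w3
```

```text
time: 4.55
ee_pos: [0.4681, 0.0831, 0.1325]
eef_rot: [0.707, 0.707, 0.003, -0.0]
ft_force: [0.5, 0.5, -4.4]
width: 0.0746
time: 4.95
ee_pos: [0.4994, -0.021, 0.2028]
eef_rot: [0.756, 0.655, 0.003, 0.001]
ft_force: [-0.1, 0.3, -4.2]
width: 0.0746
time: 5.25
ee_pos: [0.5291, -0.1272, 0.2002]
eef_rot: [0.802, 0.597, 0.001, 0.001]
ft_force: [-0.9, -0.2, -3.1]
width: 0.0747
time: 5.65
ee_pos: [0.528, -0.2286, 0.1979]
eef_rot: [0.803, 0.596, 0.001, -0.001]
ft_force: [0.5, 0.5, -3.6]
width: 0.075
5.65 [ 0.528  -0.2286  0.1979] yaw 1.2774 0.07502890769489168
```

View pics/w3.png

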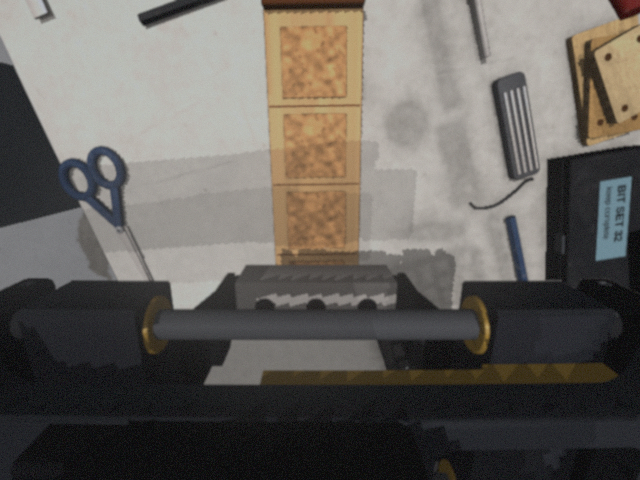

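Three pads are visible, with separators at (269,106)–(362,105) and (273,185)–(360,183). The +111 pad is at about (314,60).

```bash
python3 - <<'E'
from h import *
C=cam("wrist",np.load("pics/w3.npz"))
P=ray(C,[(269,106),(362,105),(273,185),(360,183)],.012)[:,:2];print(P.round(4).tolist())
a=(P[0]+P[1])/2;b=(P[2]+P[3])/2;print(a,b,np.linalg.norm(a-b),"yaw",-np.arctan2(*(a-b)), [np.arctan2(*(v[::-1])) for v in (P[1]-P[0],P[3]-P[2])])
Q=ray(C,[(278,24),(349,22),(348,99),(280,99)],.015)[:,:2];print("pad111",Q.mean(0))
Q=ray(C,[(284,113),(347,112),(347,175),(286,176)],.015)[:,:2];print("pad37",Q.mean(0))
c=np.array([.537,-.1926]);psi=-.276;y=np.array([-np.sin(psi),np.cos(psi)])
print("top:",c+y*.074,c,[ (c+y*o).round(4) for o in(.111,.037,-.037,-.111)])
E
```

```text
[[0.5185, -0.1097], [0.6036, -0.1344], [0.4982, -0.1818], [0.5829, -0.2052]]
[ 0.56104948 -0.12208173] [ 0.54052702 -0.19350252] 0.07431083310457726 yaw -0.27980735340760854 [np.float64(-0.2828847280434768), np.float64(-0.27007726479852096)]
pad111 [ 0.57026157 -0.08606633]
pad37 [ 0.55110127 -0.1567901 ]
top: [ 0.55716568 -0.12140067] [ 0.537  -0.1926] [array([ 0.5672, -0.0858]), array([ 0.5471, -0.157 ]), array([ 0.5269, -0.2282]), array([ 0.5068, -0.2994])]
```

```bash

python3 -m inch '{"translation":[[0.1,0.4,-0.1],[0.2,0.7,-0.5],[0.2,0.7,-0.5],[0.2,0.7,-0.5]],"rot":[[0,0,0.015],[0,0,0.015],[0,0,0.015],[0,0,0.015]],"jaw":[60,60,60,60]}'
python3 -m inch '{"translation":[[0.1,0.4,-0.2],[0.21,0.7,-0.5],[0.21,0.7,-0.5],[0.21,0.7,-0.5],[0.21,0.7,-0.5]],"rot":[[0,0,0],[0,0,0],[0,0,0],[0,0,0],[0,0,0]],"jaw":[60,60,60,60,60]}'
python3 w.py w4
```

```text
time: 6.1
ee_pos: [0.5481, -0.1532, 0.147]
eef_rot: [0.796, 0.606, 0.0, -0.002]
ft_force: [-0.3, -0.9, -3.1]
width: 0.0745
time: 6.6
ee_pos: [0.5695, -0.0843, 0.0979]
eef_rot: [0.796, 0.605, 0.001, -0.001]
ft_force: [0.0, -0.7, -2.3]
width: 0.0747
6.6 [ 0.5695 -0.0843  0.0979] yaw 1.2995 0.0747394150152539
```

```bash

python3 -m inch '{"translation":[[0,-0.02,-0.2],[0,-0.02,-0.4],[0,-0.02,-0.55],[0,-0.02,-0.62],[0,-0.02,-0.67],[0,-0.02,-0.67],[0,-0.02,-0.67]],"rot":[[0,0,-0.007],[0,0,-0.007],[0,0,-0.007],[0,0,-0.007],[0,0,-0.007],[0,0,-0.007],[0,0,-0.007]],"jaw":[60,60,60,60,60,60,60]}'
python3 w.py w5
```

```text
time: 7.35
ee_pos: [0.57, -0.0865, 0.0316]
eef_rot: [0.799, 0.602, 0.001, -0.001]
ft_force: [0.4, 0.4, -3.4]
width: 0.0746
7.35 [ 0.57   -0.0865  0.0316] yaw 1.2917 0.07462239466602276
```

```bash

python3 -m inch '{"translation":[[-0.005,0,-0.02],[-0.005,0,-0.02],[-0.005,0,-0.02],[-0.005,0,-0.02]],"rot":[[0,0,0],[0,0,0],[0,0,0],[0,0,0]],"jaw":[60,60,60,60]}'
python3 -m inch '{"translation":[[0,0,0],[0,0,0],[0,0,0],[0,0,0],[0,0,0.1],[0,0,0.4],[0,0,0.8],[0,0,1],[0,0,1]],"rot":[[0,0,0],[0,0,0],[0,0,0],[0,0,0],[0,0,0],[0,0,0],[0,0,0],[0,0,0],[0,0,0]],"jaw":[80,87,87,87,87,87,87,87,87]}'
```

```text
time: 7.8
ee_pos: [0.5699, -0.0866, 0.0301]
eef_rot: [0.799, 0.602, 0.001, -0.0]
ft_force: [0.3, -0.4, -0.8]
width: 0.0747
time: 8.7
ee_pos: [0.5719, -0.0865, 0.1342]
eef_rot: [0.799, 0.602, 0.003, 0.002]
ft_force: [0.6, 0.9, -0.6]
width: 0.0871
```

```bash

python3 -m inch '{"translation":[[-0.2,0.4,0],[-0.4,0.9,0],[-0.4,0.9,0],[-0.4,0.9,0]],"rot":[[0,0,0.1],[0,0,0.1],[0,0,0.1],[0,0,0.1]],"jaw":[87,87,87,87]}'
python3 -m inch '{"translation":[[-0.3,0.4,0],[-0.6,0.9,0],[-0.6,0.9,0],[-0.6,0.9,0]],"rot":[[0,0,0.11],[0,0,0.11],[0,0,0.11],[0,0,0.11]],"jaw":[87,87,87,87]}'
python3 -m inch '{"translation":[[-0.03,0.55,0],[-0.03,0.55,0],[-0.03,0.55,0],[-0.03,0.55,0]],"rot":[[0,0,0],[0,0,0],[0,0,0],[0,0,0]],"jaw":[87,87,87,87]}'
python3 w.py w6; python3 - <<'E'
from h import *
im=eyes.camera("top");cv2.imwrite("pics/top1.png",im)
cv2.imwrite("pics/crop1.png",cv2.resize(im[190:300,190:510],None,fx=2.5,fy=2.5,interpolation=2))
E
```

```text
time: 9.1
ee_pos: [0.5313, 0.0048, 0.1343]
eef_rot: [0.765, 0.644, 0.003, 0.002]
ft_force: [-0.6, -1.0, 0.6]
width: 0.0872
time: 9.5
ee_pos: [0.4712, 0.0951, 0.1344]
eef_rot: [0.726, 0.687, 0.003, 0.002]
ft_force: [0.7, -1.0, -0.8]
width: 0.0867
time: 9.9
ee_pos: [0.469, 0.1481, 0.134]
eef_rot: [0.727, 0.687, 0.003, 0.002]
ft_force: [-0.2, -0.8, 0.8]
width: 0.0873
9.9 [0.469  0.1481 0.134 ] yaw 1.5137 0.08731794010584532
```

View pics/crop1.png

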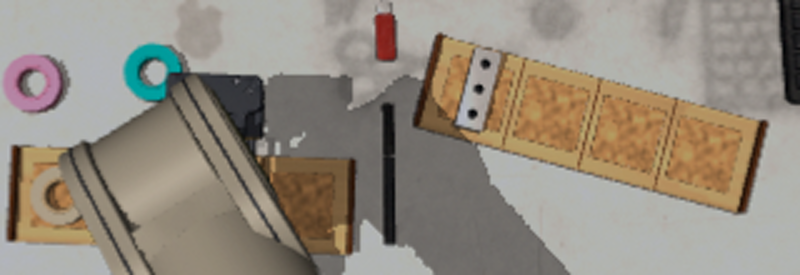

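The block stands at (382,225) in the top image, on the leftmost pad of the empty rack and parallel to its edges. Now I'll grasp the tin.

```bash
python3 - <<'E'
from h import *
C=cam("top");f=lambda a:np.array(a)/2.5+[190,190]
P=ray(C,[f((486,63)),f((479,88)),f((473,113))],.04);print(P.round(4),np.arctan2(*(P[0]-P[2])[[1,0]]))
E
python3 -m inch '{"translation":[[-0.01,0.08,-0.1],[-0.01,0.08,-0.4],[-0.01,0.08,-0.7],[-0.01,0.08,-0.89],[-0.01,0.08,-0.89],[-0.01,0.08,-0.89]],"rot":[[0,0,0],[0,0,0],[0,0,0],[0,0,0],[0,0,0],[0,0,0]],"jaw":[87,87,87,87,87,87]}'
python3 -m inch '{"translation":[[0,0,0],[0,0,0],[0,0,0],[0,0,0],[0,0,0],[0,0,0],[0,0,0]],"rot":[[0,0,0],[0,0,0],[0,0,0],[0,0,0],[0,0,0],[0,0,0],[0,0,0]],"jaw":[60,50,45,45,45,45,45]}' 20
```

```text
[[ 0.5917 -0.0927  0.04  ]
 [ 0.5686 -0.0857  0.04  ]
 [ 0.5455 -0.0796  0.04  ]] -0.2764830879705863
time: 10.6
ee_pos: [0.4677, 0.1563, 0.0451]
eef_rot: [0.727, 0.686, 0.003, 0.002]
ft_force: [0.6, 0.5, 0.8]
width: 0.0869
time: 11.3
ee_pos: [0.4679, 0.1563, 0.0454]
eef_rot: [0.727, 0.686, 0.003, 0.002]
ft_force: [-0.4, -1.2, 4.8]
width: 0.057
```

```bash

python3 -m inch '{"translation":[[0,0,0.2],[0,0,0.6],[0,0,0.9],[0,0,0.9]],"rot":[[0,0,0],[0,0,0],[0,0,0],[0,0,0]],"jaw":[45,45,45,45]}'
python3 -m inch '{"translation":[[0.1,-0.4,0],[0.25,-0.9,0],[0.25,-1,0],[0.25,-1,0]],"rot":[[0,0,-0.07],[0,0,-0.07],[0,0,-0.07],[0,0,-0.07]],"jaw":[45,45,45,45]}'
python3 -m inch '{"translation":[[0.1,-0.4,0],[0.25,-0.9,0],[0.25,-1,0],[0.25,-1,0]],"rot":[[0,0,-0.07],[0,0,-0.07],[0,0,-0.07],[0,0,-0.07]],"jaw":[45,45,45,45]}'
python3 -m inch '{"translation":[[0.1,-0.4,0],[0.25,-0.9,0],[0.28,-1,0],[0.28,-1,0],[0.28,-1,0]],"rot":[[0,0,-0.07],[0,0,-0.07],[0,0,-0.07],[0,0,-0.07],[0,0,-0.07]],"jaw":[45,45,45,45,45]}'
```

```text
time: 11.7
ee_pos: [0.4698, 0.1572, 0.1389]
eef_rot: [0.727, 0.686, 0.005, 0.003]
ft_force: [-0.5, 0.3, -1.5]
width: 0.057
time: 12.1
ee_pos: [0.4945, 0.0545, 0.1377]
eef_rot: [0.753, 0.658, 0.004, 0.003]
ft_force: [-0.7, 0.3, -1.3]
width: 0.0571
time: 12.5
ee_pos: [0.5192, -0.0466, 0.1368]
eef_rot: [0.778, 0.629, 0.004, 0.003]
ft_force: [0.2, -0.6, -1.5]
width: 0.0568
time: 13.0
ee_pos: [0.5472, -0.1436, 0.1364]
eef_rot: [0.799, 0.601, 0.004, 0.002]
ft_force: [-0.2, 1.3, -1.1]
width: 0.057
```

```bash

python3 -m inch '{"translation":[[0.01,-0.135,-0.1],[0.01,-0.135,-0.4],[0.01,-0.135,-0.7],[0.01,-0.135,-0.85],[0.01,-0.135,-0.9],[0.01,-0.135,-0.9],[0.01,-0.135,-0.9]],"rot":[[0,0,0],[0,0,0],[0,0,0],[0,0,0],[0,0,0],[0,0,0],[0,0,0]],"jaw":[45,45,45,45,45,45,45]}'; python3 -c "
from h import *
s=r.read_state();print(s['ee_pos'],Ro.from_quat(s['eef_rot']).as_matrix().round(4))"
```

```text
time: 13.7
ee_pos: [0.5488, -0.1568, 0.0471]
eef_rot: [0.799, 0.601, 0.004, 0.002]
ft_force: [0.8, -0.5, -1.6]
width: 0.0569
[ 0.54883395 -0.15683501  0.04714303] [[ 0.2774  0.9607  0.01  ]
 [ 0.9607 -0.2774  0.0014]
 [ 0.0041  0.0092 -0.9999]]
```

```bash

python3 -m inch '{"translation":[[-0.007,0,-0.02],[-0.007,0,-0.02],[-0.007,0,-0.02],[-0.007,0,-0.02]],"rot":[[0,0,0],[0,0,0],[0,0,0],[0,0,0]],"jaw":[45,45,45,45]}'
python3 -m inch '{"translation":[[0,0,0],[0,0,0],[0,0,0],[0,0,0],[0,0,0.1],[0,0,0.4],[0,0,0.8],[0,0,0.9],[0,0,0.9]],"rot":[[0,0,0],[0,0,0],[0,0,0],[0,0,0],[0,0,0],[0,0.01,0],[0,0.01,0],[0,0.01,0],[0,0.01,0]],"jaw":[70,87,87,87,87,87,87,87,87]}'
```

```text
time: 14.1
ee_pos: [0.5484, -0.1568, 0.0454]
eef_rot: [0.799, 0.601, 0.005, 0.003]
ft_force: [0.1, 0.9, 0.8]
width: 0.0571
time: 15.0
ee_pos: [0.5496, -0.157, 0.1378]
eef_rot: [0.799, 0.601, 0.001, 0.001]
ft_force: [0.2, 0.4, -0.8]
width: 0.0868
```

```bash

python3 -m inch '{"translation":[[-0.1,0.4,0],[-0.25,0.9,0],[-0.25,1,0],[-0.25,1,0]],"rot":[[0,0,0.07],[0,0,0.07],[0,0,0.07],[0,0,0.07]],"jaw":[87,87,87,87]}'
python3 -m inch '{"translation":[[-0.1,0.4,0],[-0.25,0.9,0],[-0.25,1,0],[-0.25,1,0]],"rot":[[0,0,0.07],[0,0,0.07],[0,0,0.07],[0,0,0.07]],"jaw":[87,87,87,87]}'
python3 -m inch '{"translation":[[-0.1,0.4,0],[-0.24,0.8,0],[-0.24,0.9,0],[-0.24,0.9,0],[-0.24,0.9,0]],"rot":[[0,0,0.07],[0,0,0.07],[0,0,0.07],[0,0,0.07],[0,0,0.07]],"jaw":[87,87,87,87,87]}'
python3 w.py w7
```

```text
time: 15.4
ee_pos: [0.5238, -0.0546, 0.137]
eef_rot: [0.775, 0.632, 0.001, 0.001]
ft_force: [-0.1, -0.9, 0.4]
width: 0.087
time: 15.8
ee_pos: [0.4986, 0.0464, 0.1366]
eef_rot: [0.751, 0.66, 0.001, 0.0]
ft_force: [-0.4, -0.8, 0.4]
width: 0.087
time: 16.3
ee_pos: [0.4754, 0.1341, 0.1361]
eef_rot: [0.727, 0.687, 0.001, 0.0]
ft_force: [0.2, -0.2, 0.2]
width: 0.0873
16.3 [0.4754 0.1341 0.1361] yaw 1.5135 0.08731159037862925
```

View pics/w7.png

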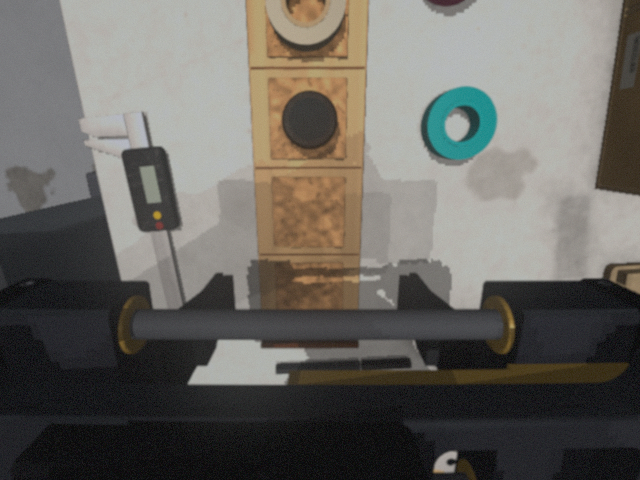

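The loupe's top is centred near (309,119). The tape is above it at (307,5), partly out of view.

```bash
python3 - <<'E'
from h import *
C=cam("wrist",np.load("pics/w7.npz"));im=cv2.imread("pics/w7.png")
m=(im.max(2)<75).astype(np.uint8);s=np.zeros_like(m);s[80:165,270:350]=m[80:165,270:350]
k=max(cv2.findContours(s,0,2)[0],key=cv2.contourArea);print(cv2.boundingRect(k),cv2.minEnclosingCircle(k))
print(ray(C,(309,118.5),.049), ray(C,cv2.minEnclosingCircle(k)[0],.049),proj(C,[.4754,.2248,.049]))
E
```

```text
(283, 92, 54, 57) ((309.3157958984375, 120.0), 28.500228881835938)
[[0.4770615  0.22562447 0.049     ]] [[0.47721619 0.22464712 0.049     ]] [[306.63944982 119.92397405]]
```

```bash

python3 -m inch '{"translation":[[0,0.4,0],[0,0.8,-0.1],[0,0.9,-0.3],[0,0.9,-0.5],[0,0.9,-0.5]],"rot":[[0,0,0],[0,0,0],[0,0,0],[0,0,0],[0,0,0]],"jaw":[87,87,87,87,87]}'
python3 -m inch '{"translation":[[0,0,-0.2],[0,0,-0.4],[0,0,-0.53],[0,0,-0.53],[0,0,-0.53]],"rot":[[0,0,0],[0,0,0],[0,0,0],[0,0,0],[0,0,0]],"jaw":[87,87,87,87,87]}'
```

```text
time: 16.85
ee_pos: [0.4747, 0.2217, 0.0836]
eef_rot: [0.728, 0.686, -0.002, -0.0]
ft_force: [-0.2, -0.9, -0.5]
width: 0.087
time: 17.35
ee_pos: [0.4753, 0.2214, 0.0314]
eef_rot: [0.728, 0.685, -0.001, -0.0]
ft_force: [0.6, 0.1, -0.3]
width: 0.087
```

```bash

python3 -m inch '{"translation":[[0,0.037,0],[0,0.037,0],[0,0.037,0],[0,0.037,0],[0,0.037,0],[0,0.037,0],[0,0.037,0],[0,0.037,0],[0,0.037,0],[0,0.037,0],[0,0.037,0]],"rot":[[0,0,0],[0,0,0],[0,0,0],[0,0,0],[0,0,0],[0,0,0],[0,0,0],[0,0,0],[0,0,0],[0,0,0],[0,0,0]],"jaw":[87,87,70,60,50,40,30,30,30,30,30]}' 20
python3 -m inch '{"translation":[[0,0,0.2],[0,0,0.6],[0,0,1],[0,0,1]],"rot":[[0,0,0],[0,0,0],[0,0,0],[0,0,0]],"jaw":[30,30,30,30]}'
python3 -m inch '{"translation":[[0.1,-0.4,0],[0.15,-0.9,0],[0.15,-1,0],[0.15,-1,0]],"rot":[[0,0,-0.05],[0,0,-0.05],[0,0,-0.05],[0,0,-0.05]],"jaw":[30,30,30,30]}'
python3 -m inch '{"translation":[[0.1,-0.4,0],[0.15,-0.9,0],[0.15,-1,0],[0.15,-1,0]],"rot":[[0,0,-0.05],[0,0,-0.05],[0,0,-0.05],[0,0,-0.05]],"jaw":[30,30,30,30]}'
python3 -m inch '{"translation":[[0.1,-0.4,0],[0.15,-0.9,0],[0.15,-1,0],[0.15,-1,0]],"rot":[[0,0,-0.05],[0,0,-0.05],[0,0,-0.05],[0,0,-0.05]],"jaw":[30,30,30,30]}'
python3 -m inch '{"translation":[[0.05,-0.4,0],[0.07,-0.9,0],[0.07,-1,0],[0.07,-1,0]],"rot":[[0,0,-0.05],[0,0,-0.05],[0,0,-0.05],[0,0,-0.05]],"jaw":[30,30,30,30]}'
```

```text
time: 18.45
ee_pos: [0.4753, 0.2251, 0.0314]
eef_rot: [0.728, 0.685, -0.001, -0.0]
ft_force: [0.4, 0.2, -0.3]
width: 0.0394
time: 18.85
ee_pos: [0.4775, 0.2268, 0.1363]
eef_rot: [0.728, 0.685, 0.002, 0.001]
ft_force: [0.7, 0.3, -1.4]
width: 0.0399
time: 19.25
ee_pos: [0.4927, 0.1243, 0.1356]
eef_rot: [0.747, 0.665, 0.001, 0.001]
ft_force: [-0.6, -0.7, -0.6]
width: 0.0394
time: 19.65
ee_pos: [0.5076, 0.0236, 0.1352]
eef_rot: [0.765, 0.644, 0.001, 0.001]
ft_force: [-0.7, 1.6, -1.4]
width: 0.0398
time: 20.05
ee_pos: [0.5228, -0.0759, 0.1349]
eef_rot: [0.782, 0.623, 0.001, 0.001]
ft_force: [0.4, 0.4, -1.3]
width: 0.0392
time: 20.45
ee_pos: [0.5302, -0.1748, 0.1346]
eef_rot: [0.798, 0.603, 0.001, 0.001]
ft_force: [-0.2, 0.7, 0.1]
width: 0.0394
```

```bash

python3 -m inch '{"translation":[[-0.02,-0.4,0],[-0.02,-0.53,0],[-0.02,-0.53,-0.2],[-0.02,-0.53,-0.4],[-0.02,-0.53,-0.6],[-0.02,-0.53,-0.6]],"rot":[[0,0,0],[0,0,0],[0,0,0],[0,0,0],[0,0,0],[0,0,0]],"jaw":[30,30,30,30,30,30]}'
python3 -m inch '{"translation":[[-0.005,0,-0.15],[-0.005,0,-0.3],[-0.005,0,-0.38],[-0.005,0,-0.41],[-0.005,0,-0.41],[-0.005,0,-0.41]],"rot":[[0,0,0],[0,0,0],[0,0,0],[0,0,0],[0,0,0],[0,0,0]],"jaw":[30,30,30,30,30,30]}'
```

```text
time: 21.05
ee_pos: [0.5273, -0.2239, 0.0723]
eef_rot: [0.797, 0.604, 0.001, -0.002]
ft_force: [0.0, 1.1, -0.2]
width: 0.0398
time: 21.65
ee_pos: [0.5271, -0.224, 0.0315]
eef_rot: [0.797, 0.604, 0.001, -0.002]
ft_force: [-0.5, 0.4, -0.0]
width: 0.0394
```

```bash

python3 -m inch '{"translation":[[0,0,0.06],[0.01,-0.045,0.06],[0.01,-0.045,0.06],[0.01,-0.045,0.06]],"rot":[[0,0,0],[0,0,0],[0,0,0],[0,0,0]],"jaw":[30,30,30,30]}'
python3 -m inch '{"translation":[[0,0,-0.03],[0,0,-0.06],[0,0,-0.06],[0,0,-0.06]],"rot":[[0,0,0],[0,0,0],[0,0,0],[0,0,0]],"jaw":[30,30,30,30]}'
```

```text
time: 22.05
ee_pos: [0.5281, -0.2288, 0.0375]
eef_rot: [0.797, 0.604, 0.001, -0.002]
ft_force: [-0.3, 0.2, -0.9]
width: 0.0396
time: 22.45
ee_pos: [0.5279, -0.2287, 0.0312]
eef_rot: [0.797, 0.604, 0.001, -0.002]
ft_force: [0.5, 0.4, -0.3]
width: 0.0397
```

```bash

python3 -m inch '{"translation":[[0,0,0],[0,0,0],[0,0,0],[0,0,0],[0,0,0.1],[0,0,0.4],[0,0,0.8],[0,0,1],[0,0,1]],"rot":[[0,0,0],[0,0,0],[0,0,0],[0,0,0],[0,0,0],[0,0,0],[0,0,0],[0,0,0],[0,0,0]],"jaw":[60,80,87,87,87,87,87,87,87]}'
python3 -m inch '{"translation":[[-0.05,0.4,0],[-0.15,0.9,0],[-0.15,1,0],[-0.15,1,0]],"rot":[[0,0,0.05],[0,0,0.05],[0,0,0.05],[0,0,0.05]],"jaw":[87,87,87,87]}'
python3 -m inch '{"translation":[[-0.05,0.4,0],[-0.15,0.9,0],[-0.15,1,0],[-0.15,1,0]],"rot":[[0,0,0.05],[0,0,0.05],[0,0,0.05],[0,0,0.05]],"jaw":[87,87,87,87]}'
python3 -m inch '{"translation":[[-0.05,0.4,0],[-0.15,0.9,0],[-0.15,1,0],[-0.15,1,0]],"rot":[[0,0,0.05],[0,0,0.05],[0,0,0.05],[0,0,0.05]],"jaw":[87,87,87,87]}'
python3 -m inch '{"translation":[[-0.02,0.4,0],[-0.07,0.9,0],[-0.07,1,0],[-0.07,1,0],[-0.07,1,0]],"rot":[[0,0,0.05],[0,0,0.05],[0,0,0.05],[0,0,0.05],[0,0,0.05]],"jaw":[87,87,87,87,87]}'
python3 -m inch '{"translation":[[0,0.4,0],[0,0.4,0],[0,0.4,0]],"rot":[[0,0,0],[0,0,0],[0,0,0]],"jaw":[87,87,87]}'
python3 w.py w8
```

```text
time: 23.35
ee_pos: [0.5299, -0.2292, 0.1354]
eef_rot: [0.797, 0.604, 0.002, 0.001]
ft_force: [0.2, 0.1, 0.1]
width: 0.0869
time: 23.75
ee_pos: [0.5148, -0.127, 0.1355]
eef_rot: [0.78, 0.626, 0.002, 0.001]
ft_force: [0.1, 0.2, -0.8]
width: 0.087
time: 24.15
ee_pos: [0.4999, -0.0263, 0.1356]
eef_rot: [0.762, 0.647, 0.002, 0.001]
ft_force: [0.8, -1.5, 0.7]
width: 0.087
time: 24.55
ee_pos: [0.4855, 0.0737, 0.1356]
eef_rot: [0.745, 0.667, 0.003, 0.001]
ft_force: [0.6, -0.8, -0.0]
width: 0.0869
time: 25.05
ee_pos: [0.4794, 0.1709, 0.1351]
eef_rot: [0.728, 0.685, 0.002, 0.001]
ft_force: [0.9, -0.3, -1.0]
width: 0.087
time: 25.35
ee_pos: [0.4801, 0.2093, 0.1349]
eef_rot: [0.729, 0.685, 0.002, 0.001]
ft_force: [-0.2, -0.7, -1.0]
width: 0.0873
25.35 [0.4801 0.2093 0.1349] yaw 1.5091 0.08733386623670022
```

View pics/w8.png

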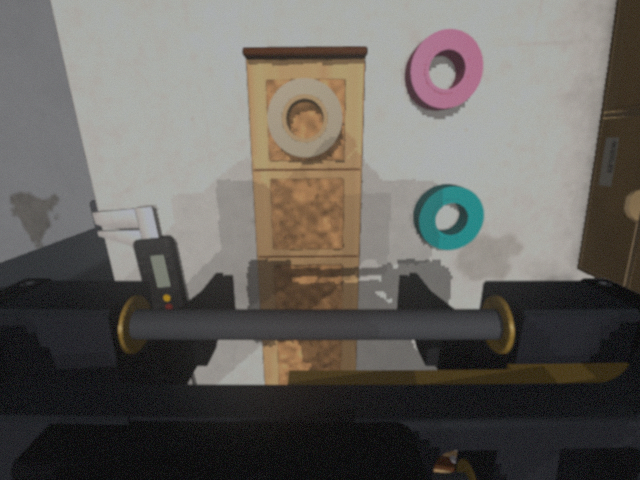

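The beige tape is at (305,118), clear of the pink ring (445,68) and the turquoise ring (450,217).

```bash
python3 - <<'E'
from h import *
C=cam("wrist",np.load("pics/w8.npz"))
print(ray(C,[(305,118),(267,118),(343,118),(305,79),(305,159)],.033).round(4))
E
```

```text
[[0.4794 0.3025 0.033 ]
 [0.452  0.3042 0.033 ]
 [0.5067 0.3009 0.033 ]
 [0.4812 0.3284 0.033 ]
 [0.4773 0.2737 0.033 ]]
```

```bash

python3 -m inch '{"translation":[[-0.02,0.4,0],[-0.02,0.8,-0.1],[-0.02,0.95,-0.3],[-0.02,0.95,-0.5],[-0.02,0.95,-0.5],[-0.02,0.95,-0.5]],"rot":[[0,0,0],[0,0,0],[0,0,0],[0,0,0],[0,0,0],[0,0,0]],"jaw":[87,87,87,87,87,87]}'
python3 -m inch '{"translation":[[0,0,-0.2],[0,0,-0.4],[0,0,-0.5],[0,0,-0.5],[0,0,-0.5]],"rot":[[0,0,0],[0,0,0],[0,0,0],[0,0,0],[0,0,0]],"jaw":[87,87,87,87,87]}'
```

```text
time: 26.0
ee_pos: [0.4789, 0.302, 0.085]
eef_rot: [0.73, 0.684, 0.001, 0.002]
ft_force: [0.4, -0.9, -0.0]
width: 0.087
time: 26.5
ee_pos: [0.4795, 0.3019, 0.0361]
eef_rot: [0.73, 0.684, 0.002, 0.002]
ft_force: [0.4, 0.4, 0.8]
width: 0.0873
```

```bash

python3 -m inch '{"translation":[[-0.015,0,-0.07],[-0.015,0,-0.07],[-0.015,0,-0.07],[-0.015,0,-0.07],[-0.015,0,-0.07],[-0.015,0,-0.07],[-0.015,0,-0.07],[-0.015,0,-0.07],[-0.015,0,-0.07],[-0.015,0,-0.07]],"rot":[[0,0,0],[0,0,0],[0,0,0],[0,0,0],[0,0,0],[0,0,0],[0,0,0],[0,0,0],[0,0,0],[0,0,0]],"jaw":[87,87,87,75,65,55,45,45,45,45]}' 20
python3 -m inch '{"translation":[[0,0,0.2],[0,0,0.6],[0,0,1],[0,0,1]],"rot":[[0,0,0],[0,0,0],[0,0,0],[0,0,0]],"jaw":[45,45,45,45]}'
python3 -m inch '{"translation":[[0.1,-0.4,0.1],[0.15,-0.9,0.1],[0.15,-1,0.1],[0.15,-1,0.1]],"rot":[[0,0,-0.05],[0,0,-0.05],[0,0,-0.05],[0,0,-0.05]],"jaw":[45,45,45,45]}'
python3 -m inch '{"translation":[[0.1,-0.4,0],[0.15,-0.9,0],[0.15,-1,0],[0.15,-1,0]],"rot":[[0,0,-0.05],[0,0,-0.05],[0,0,-0.05],[0,0,-0.05]],"jaw":[45,45,45,45]}'
python3 -m inch '{"translation":[[0.1,-0.4,0],[0.15,-0.9,0],[0.15,-1,0],[0.15,-1,0]],"rot":[[0,0,-0.05],[0,0,-0.05],[0,0,-0.05],[0,0,-0.05]],"jaw":[45,45,45,45]}'
python3 -m inch '{"translation":[[0,-0.4,0],[0,-0.9,0],[0,-1,0],[0,-1,0]],"rot":[[0,0,-0.05],[0,0,-0.05],[0,0,-0.05],[0,0,-0.05]],"jaw":[45,45,45,45]}'
python3 -m inch '{"translation":[[0,-0.4,0],[0,-0.9,0],[0,-1,0],[0,-1,0]],"rot":[[0,0,0],[0,0,0],[0,0,0],[0,0,0]],"jaw":[45,45,45,45]}'
```

```text
time: 27.5
ee_pos: [0.478, 0.302, 0.0291]
eef_rot: [0.73, 0.684, 0.002, 0.002]
ft_force: [0.3, -0.3, 0.9]
width: 0.0532
time: 27.9
ee_pos: [0.48, 0.3041, 0.1343]
eef_rot: [0.73, 0.684, 0.005, 0.003]
ft_force: [-0.5, 0.4, -0.5]
width: 0.0539
time: 28.3
ee_pos: [0.4955, 0.2013, 0.1437]
eef_rot: [0.749, 0.663, 0.005, 0.003]
ft_force: [0.6, 0.2, -0.1]
width: 0.053
time: 28.7
ee_pos: [0.5105, 0.1004, 0.1433]
eef_rot: [0.767, 0.642, 0.004, 0.003]
ft_force: [0.3, 1.3, -1.1]
width: 0.0533
time: 29.1
ee_pos: [0.5256, 0.0008, 0.1429]
eef_rot: [0.783, 0.621, 0.004, 0.003]
ft_force: [-0.3, 0.9, -0.3]
width: 0.0535
time: 29.5
ee_pos: [0.526, -0.0983, 0.1427]
eef_rot: [0.799, 0.601, 0.004, 0.003]
ft_force: [-0.6, 1.6, -0.2]
width: 0.0533
time: 29.9
ee_pos: [0.5266, -0.1969, 0.1425]
eef_rot: [0.799, 0.601, 0.005, 0.002]
ft_force: [0.2, 0.9, 0.2]
width: 0.053
```

```bash

python3 -m inch '{"translation":[[-0.1,-0.4,0],[-0.19,-0.9,0],[-0.19,-1,0],[-0.19,-1,-0.2],[-0.19,-1,-0.4],[-0.19,-1,-0.4]],"rot":[[0,0.009,0],[0,0.009,0],[0,0.009,0],[0,0.009,0],[0,0.009,0],[0,0.009,0]],"jaw":[45,45,45,45,45,45]}'
python3 -m inch '{"translation":[[0,-0.03,-0.2],[0,-0.03,-0.4],[0,-0.03,-0.6],[0,-0.03,-0.6],[0,-0.03,-0.6]],"rot":[[0,0,0],[0,0,0],[0,0,0],[0,0,0],[0,0,0]],"jaw":[45,45,45,45,45]}'
```

```text
time: 30.5
ee_pos: [0.5077, -0.2925, 0.1003]
eef_rot: [0.798, 0.602, 0.001, -0.003]
ft_force: [0.3, 1.1, 0.2]
width: 0.0537
time: 31.0
ee_pos: [0.5089, -0.2939, 0.0415]
eef_rot: [0.798, 0.603, 0.001, -0.003]
ft_force: [0.6, 0.9, 0.2]
width: 0.0534
```

```bash

python3 -m inch '{"translation":[[-0.01,-0.06,0],[-0.01,-0.06,0],[-0.01,-0.06,-0.05],[-0.01,-0.06,-0.1],[-0.01,-0.06,-0.1],[-0.01,-0.06,-0.1]],"rot":[[0,0,0],[0,0,0],[0,0,0],[0,0,0],[0,0,0],[0,0,0]],"jaw":[45,45,45,45,45,45]}'
```

```text
time: 31.6
ee_pos: [0.5078, -0.2997, 0.0312]
eef_rot: [0.798, 0.603, 0.001, -0.003]
ft_force: [-0.5, 0.8, -0.4]
width: 0.0535
```

Lower the last 2 mm, release, lift, retreat and look.

```bash

python3 -m inch '{"translation":[[0,0,-0.02],[0,0,-0.02],[0,0,-0.02],[0,0,-0.02]],"rot":[[0,0,0],[0,0,0],[0,0,0],[0,0,0]],"jaw":[45,45,45,45]}'
python3 -m inch '{"translation":[[0,0,0],[0,0,0],[0,0,0],[0,0,0],[0,0,0.1],[0,0,0.4],[0,0,0.8],[0,0,1],[0,0,1]],"rot":[[0,0,0],[0,0,0],[0,0,0],[0,0,0],[0,0,0],[0,0,0],[0,0,0],[0,0,0],[0,0,0]],"jaw":[70,87,87,87,87,87,87,87,87]}'
python3 -m inch '{"translation":[[-0.2,-0.3,0.4],[-0.6,-0.8,0.6],[-0.6,-1,0.6],[-0.6,-1,0.6]],"rot":[[0,0,-0.1],[0,0,-0.1],[0,0,-0.1],[0,0,-0.1]],"jaw":[87,87,87,87]}'
python3 -m inch '{"translation":[[-0.4,-0.4,0],[-0.8,-0.8,0],[-0.8,-1,0],[-0.8,-1,0]],"rot":[[0,0,-0.2],[0,0,-0.2],[0,0,-0.2],[0,0,-0.2]],"jaw":[87,87,87,87]}'
python3 -m inch '{"translation":[[-0.4,-0.4,0],[-0.8,-0.8,0],[-0.8,-1,0],[-0.8,-1,0]],"rot":[[0,0,-0.2],[0,0,-0.2],[0,0,-0.2],[0,0,-0.2]],"jaw":[87,87,87,87]}'
python3 - <<'E'
from h import *
im=eyes.camera("top");cv2.imwrite("pics/top2.png",im)
s=eyes.camera("scene");x,y=340-40,200-30
a=cv2.resize(im[195:285,345:505],None,fx=5,fy=5,interpolation=2)[:450]
b=cv2.resize(s[180:260,290:450],None,fx=1.8,fy=1.8)
b=cv2.copyMakeBorder(b,0,0,0,800-b.shape[1],0)
cv2.imwrite("pics/fin.png",np.vstack([a,b]))
E
```

```text
time: 32.0
ee_pos: [0.5078, -0.2997, 0.0292]
eef_rot: [0.798, 0.603, 0.001, -0.003]
ft_force: [0.3, 1.0, 0.8]
width: 0.053
time: 32.9
ee_pos: [0.5097, -0.3004, 0.1335]
eef_rot: [0.798, 0.603, 0.002, 0.0]
ft_force: [-0.0, -0.7, 0.6]
width: 0.0867
time: 33.3
ee_pos: [0.446, -0.4069, 0.1944]
eef_rot: [0.83, 0.557, 0.001, 0.001]
ft_force: [0.5, 0.1, -0.8]
width: 0.0871
time: 33.7
ee_pos: [0.3611, -0.5116, 0.1932]
eef_rot: [0.886, 0.464, -0.0, 0.001]
ft_force: [-0.5, 0.3, -0.0]
width: 0.0869
time: 34.1
ee_pos: [0.2765, -0.6152, 0.1917]
eef_rot: [0.931, 0.365, -0.002, 0.001]
ft_force: [-0.3, 0.1, -0.5]
width: 0.0869
```

View pics/fin.png

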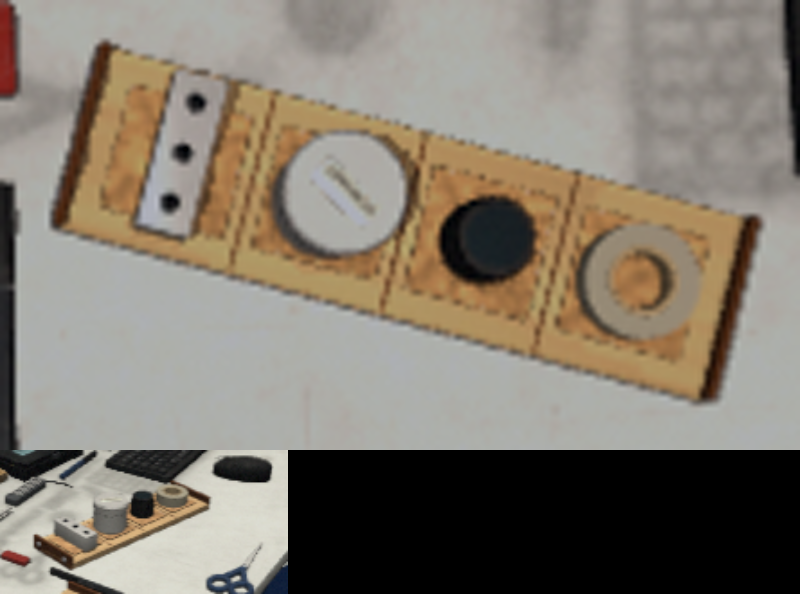

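Final view: block, tin, loupe, tape from left to right, all upright with the arm clear. Next, each centre against its pad.

```bash
python3 - <<'E'
from h import *
C=cam("top");f=lambda a:np.array(a)/5+[345,195]-.4
c=np.array([.537,-.1926]);psi=-.276;y=np.array([-np.sin(psi),np.cos(psi)]);x=np.array([np.cos(psi),np.sin(psi)])
for n,p,z,o in [("block",(183,152),.04,.111),("tin",(347,191),.064,.037),("loupe",(494,237),.049,-.037),("tape",(641,281),.033,-.111)]:
    d=ray(C,f(p),z)[0][:2]-(c+y*o);print(n,"rack err mm",(1e3*np.array([d@x,d@y])).round(1))
# empty-rack frame check: separators
P=ray(C,[f(p) for p in[(275,95),(234,272),(425,135),(383,314),(577,175),(536,355)]],.012)[:,:2]
for i in(0,2,4): d=P[i:i+2].mean(0)-c;print("sep",(1e3*np.array([d@x,d@y])).round(1))
E
```

```text
block rack err mm [1.5 1.5]
tin rack err mm [0.1 1.2]
loupe rack err mm [-0.9  2.6]
tape rack err mm [-0.9  2.1]
sep [-0.3 73.8]
sep [-0.9  0.7]
sep [ -0.9 -73.8]
```

```bash
python3 -c "
from bench import r
print(r.close_job(), r.read_state()['time'])"
```

```text
the job is handed in; nothing more can be done
the job is handed in; nothing more can be done
```

The four things now stand on the empty rack in reverse order, left to right: steel block, tin, loupe, tape. I released everything, moved the arm clear, and handed the job in at about 34 s of the 102 s allowed.

- **Placement:** the last top-camera picture shows all four upright, each within about 3 mm of its pad centre; the loupe is furthest off at about 2.7 mm. The block's angle was checked just after it was set down: it matched the rack within measurement error. It still looked parallel to the rack in the last picture.
- **Look-alikes:** I did not touch the pink and turquoise rings.
- **What disagreed:** the wrist and top cameras differed by 3–4 mm in x, close to their combined calibration error. I aimed about midway between them. The tape measured about 53 mm in the grip rather than 55 mm, but it sat flat once placed.

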